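# Lay out a jeweller's soldering station

### The arm

A 7-joint arm with a two-finger parallel gripper is mounted at the origin on the work surface. World frame = base frame: x ahead of the robot, y to its left, z up, the work surface at z = 0. Lengths are in m, angles in rad, forces in N, time in s.
With the tool pointing down it reaches from about 0.425 to 0.95 m from the base axis. Payload 4.7 kg.
Tool frame: the origin (TCP) lies midway between the tips of the shut fingers; the grasp point (between the pads) lies 19 mm behind it; z points along the fingers, y is the line along which they close (so a half turn about z gives the same grasp; the last joint's range is limited). The gripper opens to 87 mm and grips with 3 to 60 N. Pads are 19 mm wide; open, the fingers measure 117 mm over their backs; the gripper's body (75 mm by 190 mm) begins 51 mm behind the grasp point.
Start: joints at [-1.255, 0.469, -0.049, 1.532, 0.024, 1.141, -0.082], TCP at [0.228, 0.635, 0.223] pointing down, gripper open.
Joint ranges: [-2.59, 2.59], [-0.33, 1.99], [-1.39, 1.29], [0.1, 2.45], [-1.04, 4.18], [0.21, 1.99], [-2.66, 2.66]. Speed limits (rad/s): [2.57, 2.57, 3.14, 3.14, 3.14, 3.14, 3.14].

### API

Orientations are given as [roll, pitch, yaw] about the fixed x, y, z axes, in that order (R = Rz(yaw) Ry(pitch) Rx(roll)).
In Python, from bench import env gives the robot as it stands. The module is installed in compiled form; this text tells all that it offers.
- The arm moves only by the tool step_arm, never from a script. Its argument "targets" is a list of rows, each a list of 7 numbers: the finger opening in m, from 0 to 0.087, then the shift along the tool's x, y, z in m, then the turn, a rotation vector about the tool's x, y, z in rad. In form: [[claw, tx, ty, tz, ax, ay, az], ...]. A call has 1 to 8 rows; each row shifts and turns the commanded pose from where the row before left it, along the tool's axes as they then stand; what a row does not reach is not made up. A row lasts 1/12 s, in which the tool goes at most 41.7 mm and 7.16 degrees, less where a joint would pass 70% of its speed; a pose out of reach is approached as far as the arm can. A call is refused whole if a number of a shift passes 0.0417 or a number of a turn 0.125, either way. A call with a gripper value outside its range is refused whole. The fingers move at their own pace and stop on an object; "newtons" is the grip in N (left out, the last holds). Time passes only in rows, so rows that do not move let the fingers close. It gives the time, the measured TCP pose, the force, the opening and the grip force at its end, in the units of the state.
- env.read_state(): the state, without advancing time (a new reading comes with each control period).
- env.camera(name): name is "scene" or "top" or "wrist"; returns a dict with "color" (384x512x3 uint8, red, green, blue), "camera_matrix" (3x3 intrinsics, pixels), "D" ([k1, k2, p1, p2, k3] as OpenCV has them; the pictures are not rectified), "R" (3x3) and "t" (3): a world point X has camera coordinates R X + t. Camera axes: x right, y down, z forward; pixel columns grow to the right and rows downward; lengths in m; the calibration is good to about 2 mm. A picture is of the moment at which its call begins. There is no depth.
- env.sign_off(): hands the job in; it is judged then, once.
Trained networks look in a picture, given as the dict that the camera call returned (one of the last four; its "shot" number tells which), for a name from the list of things; names that differ only in an ending like _2 or _b are one class to them, and where a whole thing is asked for, a point or a joint stands for the part that bears it (a point fixed in the world has none). Each returns a list of dicts, best first, with "confidence" (0 to 1); they miss things now and then, are a little off and sometimes report something else, mostly with a low value. They report only what shows in the picture. A call takes as long as a camera call. They do not tell look-alikes from the thing itself.
- env.search_frame(label, picture): "extent" ([centre column, centre row, width, height] in pixels, round what is visible of it).
- env.mark_of(label, picture): "location" ([column, row] in pixels: a listed point, or the origin of a listed thing).
The state is a dict: "t": time; "qpos": joint angles; "joint_velocities": joint speeds; "tau": joint torques, N m; "eef_pos": TCP position; "tool_rot": TCP orientation; "wrist_force": force on the tool from outside, world axes, zero at the start; "torque": the same for the moment, N m; "opening": finger opening in m; "grip_force": force on a finger pad.
Only numpy, scipy, OpenCV 4.12 (cv2) and the standard library are available. Lean on these libraries where they do the work, as an engineer would, in place of code of your own. Each camera call takes 0.05 s, during which the arm holds its last target. There are 200 camera calls.

### The job

Set up the soldering station: lay the firebrick flat in the middle of the soldering board with its long side along the board's long side, and put the charcoal block flat on top of it, centred and pointing the same way. Stand the small dish on the board to the left of the firebrick as you see it from the robot, in line with the brick's middle and halfway between the brick's end and the board's left edge; stand the taller of the two lidded jars upright on the caddy, midway between its two cups. Set things down rather than drop them, and leave the shorter jar, the wash bottle and the pliers where they are.

Things in the scene. Friction and masses are not known exactly. Their poses are not given: they have to be found in the camera images.
- brick: firebrick: cream rectangular slab lying flat, 50 (its x) x 90 (its y, the long side) x 30 mm high, about 120 g; loose on the bench; origin at the centre of its underside, z up. A half turn about z makes no difference.
- charcoal: charcoal block: black rectangular slab lying flat, smaller than the firebrick, 40 (its x) x 70 (its y, the long side) x 22 mm high, about 50 g; loose on the bench; origin at the centre of its underside, z up. A half turn about z makes no difference.
- tall_jar: the taller lidded jar: upright round green glass jar with black lid, 40 mm in diameter, 65 mm high, about 120 g; loose on the bench; origin at the centre of its underside, z up.
- short_jar: the shorter lidded jar: same materials but squat, 54 mm in diameter and only 38 mm high; loose on the bench among the other things; to be left alone. Origin at the centre of its underside.
- dish: small round open dish of brown earthenware, straight-sided, 50 mm in outer diameter from 10 mm up to the rim (40 mm at the foot), 30 mm high, wall 4 mm, about 80 g; loose on the bench; origin at the centre of its underside, z up. It can be gripped across its outside.
- board: soldering board: dark grey rectangular slab fixed flat on the bench, 120 (its x) x 260 (its y, the long side) x 12 mm thick; origin at the centre of its underside (top face 12 mm above it). Its x points away from the robot and its y to the robot's left, turned by at most 0.2 rad.
- caddy: caddy: dark steel plate fixed flat on the bench, 80 (its x) x 210 (its y) x 6 mm thick, with a fixed white open cup near each end (56 mm diameter, centred at y = +72 and -72 mm, rims 46 mm above the bench); the 88 mm between them is empty. Origin: centre of the plate's underside. Its x points away from the robot, its y to the robot's left, turned by at most 0.3 rad.
- wash_bottle: white plastic wash bottle with a blue cap, 60 mm in diameter, 170 mm tall, standing loose far left of the work; to be left alone. Origin at the centre of its underside.
- pliers: small pliers with blue handles, about 165 mm long and 14 mm high, lying loose far right of the work; to be left alone. Origin near the pivot, at the underside, its x along the jaws.
There are look-alikes about, which are no part of the job. What is shaped like the tall_jar but yellow is not meant. Of the things that look like the brick, the largest one is meant.

How it is judged:
At the end, for the whole second after the job is handed in: Brick flat on board, centred to 15 mm; charcoal flat on brick, centred to 12 mm; long sides aligned to 0.2 rad; dish on board within 15 mm of 87.5 mm left of its centre; tall jar on caddy within 12 mm of midway between cups (15 mm across). All upright (0.1 rad), released, at rest (0.02 m/s) (x of brick in the frame of board between -0.015 and 0.015 m and y of brick in the frame of board between -0.015 and 0.015 m and z of brick in the frame of board between 0.009 and 0.015 m and angle between the y axis of brick and the y axis of board, either way round below 0.2 rad and horizontal distance between charcoal and brick below 0.012 m and z of charcoal in the frame of brick between 0.027 and 0.033 m and angle between the y axis of charcoal and the y axis of brick, either way round below 0.2 rad and x of dish in the frame of board between -0.015 and 0.015 m and y of dish in the frame of board between 0.0725 and 0.1025 m and z of dish in the frame of board between 0.009 and 0.015 m and x of tall_jar in the frame of caddy between -0.015 and 0.015 m and y of tall_jar in the frame of caddy between -0.012 and 0.012 m and z of tall_jar in the frame of caddy between 0.003 and 0.009 m and linear speed of each of brick, charcoal, tall_jar, dish below 0.02 m/s and contact force between the fingers and brick below 0.2 N and angle between each of brick, charcoal, tall_jar, dish's own z axis and vertical below 0.1 rad and contact force between the fingers and charcoal below 0.2 N and contact force between the fingers and tall_jar below 0.2 N and contact force between the fingers and dish below 0.2 N); the robot touches nothing.
It fails at once if the short jar, the wash bottle or the pliers is moved more than 25 mm from where it stood (distance of any of short_jar, wash_bottle, pliers from where it was at the start of the episode above 0.025 m).
It fails at once if the firebrick, charcoal block, tall jar or dish is dropped (falls free of the fingers faster than 0.8 m/s, about 33 mm of fall) ((linear speed of brick above 0.8 m/s and contact force between the fingers and brick below 0.05 N) or (linear speed of charcoal above 0.8 m/s and contact force between the fingers and charcoal below 0.05 N) or (linear speed of tall_jar above 0.8 m/s and contact force between the fingers and tall_jar below 0.05 N) or (linear speed of dish above 0.8 m/s and contact force between the fingers and dish below 0.05 N)).
It also fails if it takes over 99 s, if anything falls off the work surface, if the arm or the gripper's body presses on something with over 40 N, if the wrist force passes 120 N, or if a joint passes its speed limit or range.

## Working session

There is one attempt and no reset: what is moved stays moved. The work goes in short steps, Python scripts to look and compute and a tool call to move; the robot and the scene stay as the last step left them, time stands still between calls to the robot, and variables do not carry over. Pictures are saved under pics/ and viewed, at most 14 in all, crops included, and the job is handed in when it is done.

Besides the shell and the picture viewer there is one more tool, called after "Emit:" as name([rows], argument=value, ...), one row to a line, values as JSON. step_arm: Moves the arm, as the interface text tells. Its arguments: {"type":"object","properties":{"targets":{"type":"array"},"newtons":{"type":"number"}},"required":["targets"]}

```bash
mkdir -p pics; cat > h.py <<'E'
import numpy as np, cv2
from bench import env
def px2w(p,c,z):
    """pixel -> world point on plane height z"""
    u=cv2.undistortPoints(np.array([[p]],float),np.array(c["camera_matrix"]),np.array(c["D"]))[0,0]
    R=np.array(c["R"]);t=np.array(c["t"]);o=-R.T@t;d=R.T@np.array([u[0],u[1],1]);
    return o+d*(z-o[2])/d[2]
def w2px(X,c):
    return cv2.projectPoints(np.array(X,float).reshape(-1,3),cv2.Rodrigues(np.array(c["R"]))[0],np.array(c["t"]),np.array(c["camera_matrix"]),np.array(c["D"]))[0][:,0]
def save(c,n,crop=None,s=1):
    im=c["color"][:,:,::-1]
    if crop: im=im[crop[1]:crop[3],crop[0]:crop[2]]
    cv2.imwrite(f"pics/{n}.png",cv2.resize(im,None,fx=s,fy=s,interpolation=cv2.INTER_CUBIC))
E
python3 - <<'E'
from h import *
s=env.read_state();print({k:np.round(s[k],3) for k in s})
for n in["top","scene"]:
    c=env.camera(n);save(c,n+"0",None,1.5)
    R=np.array(c["R"]);print(n,"cam at",np.round(-R.T@np.array(c["t"]),3))
    for l in["brick","charcoal","tall_jar","short_jar","dish","board","caddy","wash_bottle","pliers"]:
        print(l,[(np.round(d["extent"]).astype(int).tolist(),round(d["confidence"],2)) for d in env.search_frame(l,c)],[(np.round(d["location"]).astype(int).tolist(),round(d["confidence"],2),np.round(px2w(d["location"],c,0)[:2],3).tolist()) for d in env.mark_of(l,c)])
E
```

```text
{'t': np.float64(0.0), 'qpos': array([-1.255,  0.469, -0.049,  1.534,  0.024,  1.141, -0.082]), 'joint_velocities': array([-0.002, -0.001,  0.001, -0.001,  0.   , -0.002, -0.   ]), 'tau': array([-1.0000e-03, -5.0798e+01, -8.1000e-02, -2.3616e+01, -6.1000e-02,
        3.8000e-02,  0.0000e+00]), 'eef_pos': array([0.228, 0.635, 0.221]), 'tool_rot': array([-3.14 ,  0.   ,  2.797]), 'wrist_force': array([-0.483, -0.548,  0.38 ]), 'torque': array([-0.006, -0.018,  0.006]), 'grip_force': np.float64(0.0), 'opening': np.float64(0.087)}
top cam at [ 0.323 -0.021  1.279]
brick [([359, 258, 20, 27], 0.91), ([351, 214, 37, 26], 0.9), ([391, 188, 18, 27], 0.65)] [([358, 256], 0.69, [0.317, -0.291]), ([388, 191], 0.67, [0.507, -0.386]), ([318, 163], 0.66, [0.59, -0.183]), ([350, 216], 0.63, [0.433, -0.273]), ([413, 147], 0.18, [0.637, -0.465])]
charcoal [([208, 219, 24, 21], 0.74)] []
tall_jar [([158, 218, 15, 11], 0.69), ([131, 235, 18, 14], 0.48)] [([136, 237], 0.62, [0.376, 0.349]), ([162, 220], 0.49, [0.426, 0.275])]
short_jar [([255, 213, 18, 17], 0.79)] [([253, 212], 0.52, [0.447, 0.009])]
di
[... 833 characters left out ...]
, 0.34)] [([208, 236], 0.61, [0.605, -0.186]), ([332, 161], 0.46, [0.424, 0.274]), ([349, 145], 0.45, [0.373, 0.352])]
short_jar [([256, 180, 18, 17], 0.82)] [([257, 179], 0.54, [0.437, 0.01])]
dish [([417, 192, 30, 43], 0.63), ([320, 212, 70, 29], 0.59), ([216, 189, 19, 20], 0.5)] [([208, 232], 0.72, [0.591, -0.182]), ([214, 190], 0.49, [0.443, -0.138])]
board [([211, 240, 93, 63], 0.89)] [([210, 238], 0.66, [0.612, -0.181])]
caddy [] [([321, 213], 0.65, [0.609, 0.177])]
wash_bottle [([416, 193, 28, 38], 0.8)] [([411, 202], 0.84, [0.634, 0.467]), ([260, 185], 0.43, [0.461, 0.013]), ([117, 266], 0.22, [0.639, -0.461])]
pliers [([110, 273, 47, 46], 0.82)] [([118, 266], 0.73, [0.638, -0.458])]
```

```bash
python3 - <<'E'
from h import *
c=env.camera("top");save(c,"topcrop",(80,110,450,290),2.1)
E
```

```text
(no output)
```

View pics/topcrop.png

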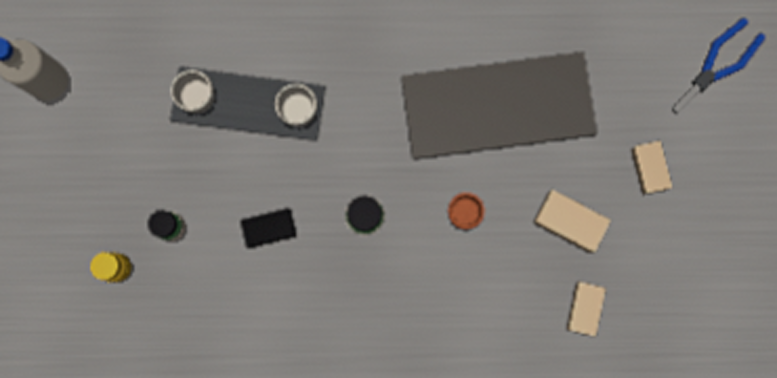

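View pics/scene0.png

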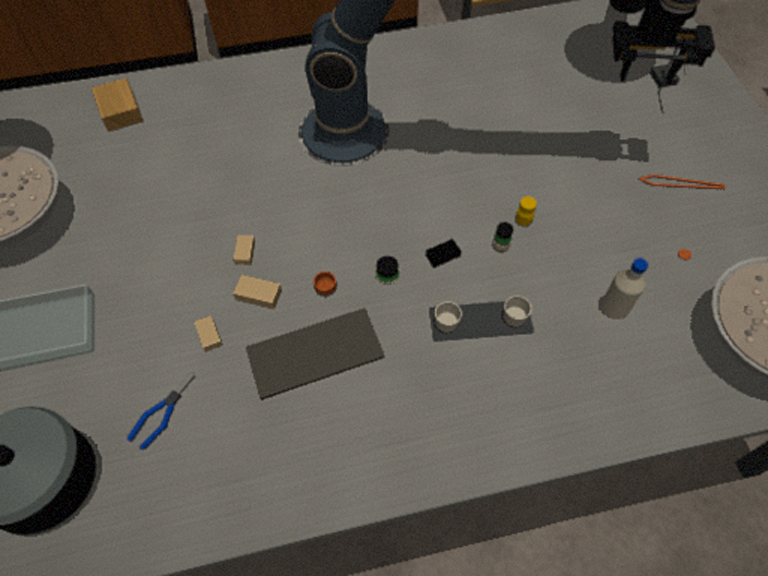

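The scene has three cream slabs, at full top pixels (352,215), (391,188) and (359,258). The first is clearly the largest, so it is the brick. There are two tall jars: green/black at (158,217) and yellow at (131,236). The green one is the jar meant. Next I'll confirm both in one enlarged crop and measure by segmentation.

```bash
cat > seg.py <<'E'
from h import *
def rect(mask,c,z,near,n=1):
    k,lab,st,ce=cv2.connectedComponentsWithStats(mask.astype(np.uint8))
    i=min((i for i in range(1,k) if st[i,4]>20),key=lambda i:np.hypot(*(ce[i]-near)))
    # supersample component contour, map to plane z
    m=(lab==i).astype(np.float32);m=cv2.resize(m,None,fx=4,fy=4,interpolation=cv2.INTER_LINEAR)>.5
    ct=max(cv2.findContours(m.astype(np.uint8),0,1)[0],key=cv2.contourArea)[:,0]/4-.375
    w=np.array([px2w(p,c,z)[:2] for p in ct],np.float32)
    (ctr,sz,a)=cv2.minAreaRect(w)
    b=cv2.boxPoints((ctr,sz,a));e=[b[1]-b[0],b[2]-b[1]];l=max(e,key=np.linalg.norm)
    ang=np.arctan2(l[1],l[0]);ang=(ang)%np.pi
    return np.round(ctr,4),np.round(sorted(sz),4),round(float(ang),3),np.round(w.mean(0),4)
E
python3 - <<'E'
from seg import *
c=env.camera("top");im=c["color"];hsv=cv2.cvtColor(im,cv2.COLOR_RGB2HSV);H,S,V=[hsv[:,:,i].astype(int) for i in range(3)]
for n,p in[("brick",(352,215)),("char",(208,219)),("board",(320,160)),("bench",(250,180)),("caddy",(197,158)),("dish",(302,211)),("jarlid",(158,217)),("side?",(360,227))]: print(n,hsv[p[1],p[0]])
cream=(S>60)&(V>150)&(H<25)
print("brick",rect(cream,c,.03,(352,215)))
print("b2",rect(cream,c,.02,(391,188)),"b3",rect(cream,c,.02,(359,258)))
print("char",rect(V<35,c,.022,(208,219)))
print("lid",rect(V<35,c,.065,(158,217)))
print("short",rect(V<35,c,.038,(254,212)))
print("board",rect((V<90)&(V>35),c,.012,(318,161)))
print("caddy",rect((V<72)&(V>20),c,.006,(197,158)))
print("dish",rect((S>130)&(H<15),c,.03,(302,211)))
a=im[190:285,320:415];b=im[190:285,120:215];cv2.imwrite("pics/conf.png",cv2.resize(np.hstack([a,b])[:,:,::-1],None,fx=4,fy=4,interpolation=cv2.INTER_CUBIC))
E
```

```text
brick [ 17  77 196]
char [165  21  24]
board [17 27 86]
bench [ 18  10 134]
caddy [100  11  72]
dish [  9 167 153]
jarlid [135  31  33]
side? [ 18  74 196]
brick (array([ 0.4346, -0.2729]), array([0.0505, 0.0891]), 1.068, array([ 0.4346, -0.2732], dtype=float32))
b2 (array([ 0.5084, -0.3872]), array([0.0373, 0.0681]), 0.211, array([ 0.5082, -0.3874], dtype=float32)) b3 (array([ 0.3167, -0.2902]), array([0.0372, 0.0664]), 2.895, array([ 0.3165, -0.2905], dtype=float32))
char (array([0.4263, 0.1396]), array([0.0393, 0.0688]), 1.812, array([0.4265, 0.1401], dtype=float32))
lid (array([0.4291, 0.2738]), array([0.0326, 0.0355]), 1.565, array([0.4294, 0.2732], dtype=float32))
short (array([0.4437, 0.0078]), array([0.0435, 0.0444]), 2.813, array([0.443 , 0.0084], dtype=float32))
board (array([ 0.5975, -0.1786]), array([0.1223, 0.26  ]), 1.7, array([ 0.5978, -0.1799], dtype=float32))
caddy (array([0.6279, 0.2022]), array([0.0628, 0.1632]), 1.905, array([0.6223, 0.2007], dtype=float32))
dish (array([ 0.4484, -0.1289]), array([0.0449, 0.048 ]), 3.126, array([ 0.4483, -0.129 ], dtype=float32))
```

View pics/conf.png

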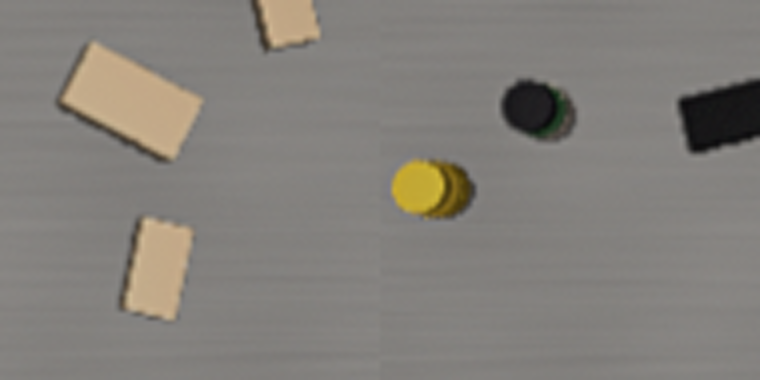

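The crop confirms the largest cream slab at (352,215) as the brick. It measures 50x89 mm, and the other two are about 37x67 mm. The green jar with the black lid at (158,217) is the tall jar. Next is a closer fit of the caddy, then the jar pick.

```bash
python3 - <<'E'
from seg import *
c=env.camera("top");im=c["color"];hsv=cv2.cvtColor(im,cv2.COLOR_RGB2HSV);V=hsv[:,:,2].astype(int);S=hsv[:,:,1].astype(int)
sub=np.zeros_like(V,bool);sub[132:185,150:245]=1
for th in(90,98,106):
    m=(sub&(V<th)).astype(np.uint8);m=cv2.morphologyEx(m,2,np.ones((2,2),np.uint8))
    k,l,st,ce=cv2.connectedComponentsWithStats(m);m=np.isin(l,[i for i in range(1,k) if st[i,4]>15])
    h=cv2.convexHull(np.argwhere(m)[:,::-1].astype(np.int32));mm=cv2.fillConvexPoly(np.zeros(V.shape,np.uint8),h,1)
    print(th,rect(mm,c,.006,(197,158)))
    print(' board',rect((V<th)&(V>35),c,.012,(318,161)))
w=sub&(V>150)
for p in((172,153),(221,160)):
    try: print("cup",rect(w,c,.046,p))
    except Exception as e: print(e)
for n in("caddy","tall_jar"):print(n,[(np.round(px2w(d["location"],c,0)[:2],4),d["confidence"]) for d in env.mark_of(n,c)])
E
```

```text
90 (array([0.6009, 0.1703]), array([0.0835, 0.2141]), 1.432, array([0.599 , 0.1675], dtype=float32))
 board (array([ 0.5975, -0.1786]), array([0.1223, 0.26  ]), 1.7, array([ 0.5978, -0.18  ], dtype=float32))
98 (array([0.6012, 0.1705]), array([0.0847, 0.2147]), 1.433, array([0.5995, 0.1681], dtype=float32))
 board (array([ 0.5973, -0.1774]), array([0.1231, 0.2632]), 1.699, array([ 0.5971, -0.1783], dtype=float32))
106 (array([0.6004, 0.1706]), array([0.0869, 0.2155]), 1.434, array([0.599 , 0.1682], dtype=float32))
 board (array([ 0.5967, -0.1775]), array([0.1252, 0.2631]), 1.698, array([ 0.5966, -0.1775], dtype=float32))
cup (array([0.6085, 0.2391]), array([0.0393, 0.0403]), 0.02, array([0.6078, 0.2385], dtype=float32))
cup (array([0.5873, 0.0972]), array([0.0401, 0.0423]), 1.565, array([0.5876, 0.0969], dtype=float32))
caddy [(array([0.6081, 0.1685]), 0.71)]
tall_jar [(array([0.4356, 0.2795]), 0.55), (array([0.3763, 0.3486]), 0.52)]
```

```bash
cat > plan.py <<'E'
from h import *
import json
def plan(x,y,z,yaw,claw,n=None,start=None):
    """rows from start (default measured) pose to the target, tool down"""
    s=env.read_state();p=np.array(start[:3] if start else s["eef_pos"]);a=start[3] if start else s["tool_rot"][2]
    d=(yaw-a+np.pi/2)%np.pi-np.pi/2; d=(yaw-a+np.pi)%(2*np.pi)-np.pi
    D=np.array([x,y,z])-p
    n=n or int(max(np.ceil(np.linalg.norm(D)/.04),np.ceil(abs(d)/.12),1))
    rows=[]
    for i in range(n):
        c,q=np.cos(a),np.sin(a);g=(np.array([x,y,z])-p)/(n-i)
        t=np.round([c*g[0]+q*g[1], q*g[0]-c*g[1], -g[2]],4);r=round(-((yaw-a+np.pi)%(2*np.pi)-np.pi)/(n-i),3)
        rows.append([claw,*[float(v) for v in t],0,0,r])
        p=p+np.array([c*t[0]+q*t[1],q*t[0]-c*t[1],-t[2]]);a-=r
    print(f"n={n} from t={float(s['t']):.2f}")
    for i in range(0,n,8): print(json.dumps(rows[i:i+8]))
    return [x,y,z,yaw]
E
python3 -c "
from plan import *
plan(.429,.274,.14,1.433,.07)"
```

```text
n=12 from t=2.15
[[0.07, -0.0259, -0.0227, 0.0069, 0, 0, 0.114], [0.07, -0.0283, -0.0196, 0.0069, 0, 0, 0.114], [0.07, -0.0304, -0.0162, 0.0069, 0, 0, 0.114], [0.07, -0.032, -0.0127, 0.0069, 0, 0, 0.114], [0.07, -0.0333, -0.0089, 0.0069, 0, 0, 0.113], [0.07, -0.0341, -0.0051, 0.0069, 0, 0, 0.114], [0.07, -0.0344, -0.0012, 0.0069, 0, 0, 0.113], [0.07, -0.0344, 0.0027, 0.0069, 0, 0, 0.114]]
[[0.07, -0.0338, 0.0065, 0.0068, 0, 0, 0.113], [0.07, -0.0329, 0.0103, 0.0069, 0, 0, 0.114], [0.07, -0.0315, 0.014, 0.0068, 0, 0, 0.113], [0.07, -0.0297, 0.0175, 0.0069, 0, 0, 0.114]]
```

Emit:
step_arm([
  [0.07,-0.026,-0.023,0.007,0,0,0.114],
  [0.07,-0.028,-0.02,0.007,0,0,0.114],
  [0.07,-0.03,-0.016,0.007,0,0,0.114],
  [0.07,-0.032,-0.013,0.007,0,0,0.114],
  [0.07,-0.033,-0.009,0.007,0,0,0.114],
  [0.07,-0.034,-0.005,0.007,0,0,0.114],
  [0.07,-0.034,-0.001,0.007,0,0,0.114],
  [0.07,-0.034,0.003,0.007,0,0,0.114],
])

```text
t: 2.82
eef_pos: [0.3615, 0.3938, 0.1666]
tool_rot: [3.141, -0.001, 1.879]
wrist_force: [0.9, 0.6, -0.8]
opening: 0.0701
grip_force: 0.0
```

Emit:
step_arm([
  [0.07,-0.034,0.0065,0.007,0,0,0.114],
  [0.07,-0.033,0.01,0.007,0,0,0.114],
  [0.07,-0.0315,0.014,0.007,0,0,0.114],
  [0.07,-0.03,0.0175,0.007,0,0,0.112],
  [0.07,0,0,0,0,0,0],
])

```text
t: 3.23
eef_pos: [0.4301, 0.2662, 0.1379]
tool_rot: [3.14, 0.004, 1.417]
wrist_force: [-0.0, -0.6, -0.2]
opening: 0.0697
grip_force: 0.0
```

```bash
python3 - <<'E'
from plan import *
c=env.camera("wrist");save(c,"w1")
s=env.read_state();print(np.round(s["eef_pos"],4),np.round(s["tool_rot"],3),s["wrist_force"])
for f,k in((env.search_frame,"extent"),(env.mark_of,"location")):
  for d in f("tall_jar",c):print(k,np.round(d[k]),round(d["confidence"],2),np.round(px2w(d[k][:2],c,0 if k=="location" else .033),4))
print("expected lid px",w2px([.429,.274,.065],c), "base",w2px([.429,.274,0],c))
plan(.429,.274,.020,1.433,.07)
E
```

```text
[0.4288 0.2699 0.1383] [3.141e+00 2.000e-03 1.423e+00] [-0.76894699  0.57021637 -0.06348612]
extent [254. 186.  50.  59.] 0.85 [0.4286 0.277  0.033 ]
extent [171. 106.  67.  52.] 0.8 [0.3735 0.3519 0.033 ]
location [181. 108.] 0.92 [0.3738 0.3503 0.    ]
location [256. 175.] 0.76 [0.431  0.2789 0.    ]
expected lid px [[254.434882   200.08229568]] base [[254.88287361 180.69423483]]
n=3 from t=3.38
[[0.07, -0.0, 0.0006, 0.0396, 0, 0, -0.001], [0.07, -0.0, 0.0006, 0.0396, 0, 0, -0.0], [0.07, -0.0, 0.0005, 0.0395, 0, 0, -0.001]]
```

View pics/w1.png

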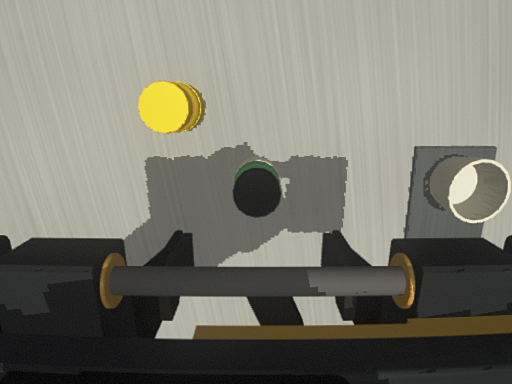

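The wrist picture shows the green/black jar with its lid centre at (257,191), between the finger tracks. The yellow jar is off at (170,106). The jar sits about 6 mm further in +y than planned, so I correct that and go down.

Emit:
step_arm([
  [0.07,0.004,0.001,0.03,0,0,0],
  [0.07,0.004,0.001,0.03,0,0,0],
  [0.07,0,0,0.03,0,0,0],
  [0.07,0,0,0.028,0,0,0],
  [0.07,0,0,0,0,0,0],
])

```text
t: 3.8
eef_pos: [0.4263, 0.2816, 0.0163]
tool_rot: [-3.135, 0.006, 1.435]
wrist_force: [0.1, -0.1, -1.0]
opening: 0.0699
grip_force: 0.0
```

Emit:
step_arm([
  [0.02,0,0,0,0,0,0],
  [0.02,0,0,0,0,0,0],
  [0.02,0,0,0,0,0,0],
  [0.02,0,0,0,0,0,0],
  [0.02,0,0,0,0,0,0],
], newtons=15)

```text
t: 4.22
eef_pos: [0.4311, 0.2823, 0.0219]
tool_rot: [3.14, -0.002, 1.431]
wrist_force: [-0.1, 0.8, 0.9]
opening: 0.0444
grip_force: 0.0
```

Emit:
step_arm([
  [0.02,0,0,0,0,0,0],
  [0.02,0,0,0,0,0,0],
  [0.02,0,0,0,0,0,0],
])

```text
t: 4.47
eef_pos: [0.4311, 0.2821, 0.0217]
tool_rot: [3.14, -0.002, 1.431]
wrist_force: [-1.6, -0.9, 6.9]
opening: 0.0393
grip_force: 15.0
```

```bash
python3 - <<'E'
from plan import *
s=env.read_state();print(np.round(s["eef_pos"],4),np.round(s["tool_rot"],3),s["opening"],s["grip_force"],s["wrist_force"])
p=s["eef_pos"]
a=plan(p[0],p[1],.15,1.433,.02,3)
plan(.601,.170,.15,1.433,.02,start=a)
E
```

```text
[0.4311 0.2821 0.0217] [ 3.140e+00 -2.000e-03  1.431e+00] 0.03927682200169876 15.00286060385406 [-1.63840368 -0.92309888  6.86601737]
n=3 from t=4.47
[[0.02, 0.0, 0.0, -0.0428, 0, 0, -0.001], [0.02, 0.0, 0.0, -0.0428, 0, 0, -0.001], [0.02, 0.0, 0.0, -0.0427, 0, 0, -0.0]]
n=6 from t=4.47
[[0.02, -0.0146, 0.0306, -0.0, 0, 0, -0.0], [0.02, -0.0146, 0.0306, -0.0, 0, 0, -0.0], [0.02, -0.0146, 0.0306, -0.0, 0, 0, -0.0], [0.02, -0.0146, 0.0306, -0.0, 0, 0, -0.0], [0.02, -0.0146, 0.0306, -0.0, 0, 0, -0.0], [0.02, -0.0147, 0.0307, -0.0, 0, 0, -0.0]]
```

Emit:
step_arm([
  [0.02,0,0,-0.02,0,0,0],
  [0.02,0,0,-0.04,0,0,0],
  [0.02,0,0,-0.04,0,0,0],
  [0.02,-0.015,0.03,0,0,0,0],
  [0.02,-0.015,0.03,0,0,0,0],
  [0.02,-0.015,0.031,0,0,0,0],
  [0.02,-0.015,0.031,0,0,0,0],
  [0.02,-0.014,0.031,0,0,0,0],
], newtons=20)

```text
t: 5.13
eef_pos: [0.5722, 0.1857, 0.1205]
tool_rot: [-3.141, 0.0, 1.431]
wrist_force: [0.2, -0.0, -1.2]
opening: 0.039
grip_force: 20.0
```

Emit:
step_arm([
  [0.02,-0.014,0.031,0,0,0,0],
  [0.02,0,0,0,0,0,0],
  [0.02,0,0,0,0,0,0],
  [0.02,0,0,0,0,0,0],
])

```text
t: 5.47
eef_pos: [0.5992, 0.169, 0.1199]
tool_rot: [-3.14, 0.0, 1.431]
wrist_force: [-0.5, -0.0, -0.5]
opening: 0.0395
grip_force: 20.0
```

```bash
python3 - <<'E'
from plan import *
s=env.read_state();print(np.round(s["eef_pos"],4),np.round(s["tool_rot"],3),s["opening"],s["grip_force"],s["wrist_force"])
c=env.camera("wrist");save(c,"w2")
for sg in(1,-1):
    X=np.array([.601,.170])+.072*sg*np.array([np.cos(1.433),np.sin(1.433)]);print("cup rim px expected",w2px([*X,.046],c))
E
```

```text
[0.5992 0.169  0.1199] [-3.14   0.     1.431] 0.03946163305392071 19.999351385497448 [-0.52355943 -0.04585742 -0.53636187]
cup rim px expected [[259.96363332 110.33662896]]
cup rim px expected [[259.79000147 291.0752095 ]]
```

View pics/w2.png

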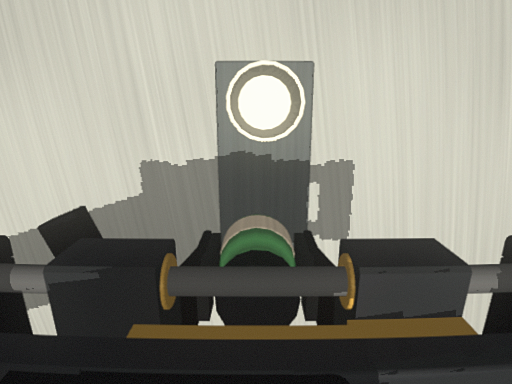

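The far cup's rim is at (265,100), against an expected (260,110). The caddy therefore lies about 7 mm further along +y and 3–4 mm further along +x than planned. The jar also sits about 2 mm back in the grip, so I shift by that and lower.

Emit:
step_arm([
  [0.02,0.005,0.002,0.02,0,0,0],
  [0.02,0.0045,0.001,0.02,0,0,0],
  [0.02,0,0,0.02,0,0,0],
  [0.02,0,0,0.015,0,0,0],
  [0.02,0,0,0.01,0,0,0],
  [0.02,0,0,0.004,0,0,0],
  [0.02,0,0,0,0,0,0],
  [0.02,0,0,0,0,0,0],
])

```text
t: 6.18
eef_pos: [0.6048, 0.1782, 0.0322]
tool_rot: [3.141, -0.001, 1.431]
wrist_force: [-0.1, 0.6, -1.5]
opening: 0.0391
grip_force: 20.0
```

```bash
python3 - <<'E'
from plan import *
c=env.camera("scene");s=env.read_state();print(s["wrist_force"],s["eef_pos"])
save(c,"s2",(260,170,390,270),5)
E
```

```text
[ 0.64268776 -0.34297941 -0.73793562] [0.60517237 0.17813543 0.03258581]
```

View pics/s2.png

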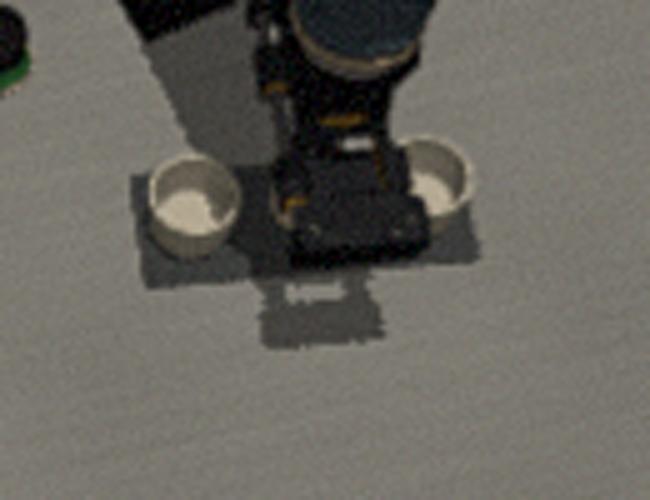

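The gripper is over the middle of the gap, with cups on both sides at (195,200) and (435,185). I lower the last few millimetres until it touches.

Emit:
step_arm([
  [0.02,0,-0.001,0.003,0,0,0],
  [0.02,0,0,0.002,0,0,0],
  [0.02,0,0,0,0,0,0],
  [0.02,0,0,0,0,0,0],
])

```text
t: 6.57
eef_pos: [0.6041, 0.1781, 0.0277]
tool_rot: [3.141, -0.001, 1.431]
wrist_force: [-0.9, 0.2, 4.9]
opening: 0.0388
grip_force: 20.0
```

Emit:
step_arm([
  [0.07,0,0,0,0,0,0],
  [0.07,0,0,0,0,0,0],
  [0.07,0,0,0,0,0,0],
  [0.07,0,0,0,0,0,0],
  [0.07,0,0,-0.03,0,0,0],
  [0.07,0,0,-0.04,0,0,0],
  [0.07,0,0,-0.04,0,0,0],
  [0.07,0,0,0,0,0,0],
])

```text
t: 7.23
eef_pos: [0.6089, 0.1787, 0.1446]
tool_rot: [3.129, -0.007, 1.43]
wrist_force: [1.3, -0.7, 1.1]
opening: 0.0694
grip_force: 0.0
```

```bash
python3 - <<'E'
from plan import *
s=env.read_state();print(s["eef_pos"],s["tool_rot"])
c=env.camera("top");print([(np.round(px2w(d["location"],c,0)[:2],4),d["confidence"]) for d in env.mark_of("tall_jar",c)],[(np.round(px2w(d["location"],c,0)[:2],4),d["confidence"]) for d in env.mark_of("caddy",c)])
V=c["color"].max(2)
from seg import rect
print("lid",rect(V<50,c,.071,w2px([.601,.172,.071],c)[0]))
plan(.432,-.268,.14,1.068,.07)
E
```

```text
[0.60886507 0.17868629 0.14459167] [ 3.12864985 -0.00690405  1.4302144 ]
[(array([0.6048, 0.1729]), 0.58), (array([0.3737, 0.3425]), 0.5)] [(array([0.6048, 0.1776]), 0.68), (array([0.6124, 0.175 ]), 0.62)]
lid (array([0.5874, 0.1613]), array([0.1111, 0.4136]), 0.035, array([0.6103, 0.188 ], dtype=float32))
n=12 from t=7.38
[[0.07, -0.0388, -0.009, -0.0003, 0, 0, 0.03], [0.07, -0.039, -0.0078, -0.0003, 0, 0, 0.03], [0.07, -0.0393, -0.0066, -0.0003, 0, 0, 0.03], [0.07, -0.0394, -0.0054, -0.0003, 0, 0, 0.03], [0.07, -0.0396, -0.0043, -0.0003, 0, 0, 0.03], [0.07, -0.0397, -0.0031, -0.0003, 0, 0, 0.03], [0.07, -0.0398, -0.0019, -0.0003, 0, 0, 0.03], [0.07, -0.0398, -0.0007, -0.0003, 0, 0, 0.031]]
[[0.07, -0.0398, 0.0006, -0.0002, 0, 0, 0.03], [0.07, -0.0398, 0.0018, -0.0003, 0, 0, 0.031], [0.07, -0.0397, 0.003, -0.0002, 0, 0, 0.03], [0.07, -0.0395, 0.0041, -0.0003, 0, 0, 0.031]]
```

Emit:
step_arm([
  [0.07,-0.039,-0.009,0,0,0,0.03],
  [0.07,-0.039,-0.008,0,0,0,0.03],
  [0.07,-0.039,-0.007,0,0,0,0.03],
  [0.07,-0.0395,-0.0055,0,0,0,0.03],
  [0.07,-0.0395,-0.004,0,0,0,0.03],
  [0.07,-0.04,-0.003,0,0,0,0.03],
  [0.07,-0.04,-0.002,0,0,0,0.03],
  [0.07,-0.04,-0.001,0,0,0,0.03],
])

```text
t: 8.05
eef_pos: [0.486, -0.1211, 0.1349]
tool_rot: [-3.138, 0.001, 1.19]
wrist_force: [0.5, -0.2, 0.3]
opening: 0.0696
grip_force: 0.0
```

Emit:
step_arm([
  [0.07,-0.04,0.001,0,0,0,0.03],
  [0.07,-0.04,0.002,0,0,0,0.03],
  [0.07,-0.0395,0.003,0,0,0,0.03],
  [0.07,-0.0395,0.004,0,0,0,0.03],
  [0.07,0,0,0,0,0,0],
  [0.07,0,0,0,0,0,0],
  [0.07,0,0,0,0,0,0],
])

```text
t: 8.63
eef_pos: [0.4311, -0.268, 0.1352]
tool_rot: [-3.139, -0.0, 1.071]
wrist_force: [0.6, 0.5, 0.3]
opening: 0.0697
grip_force: 0.0
```

```bash
python3 - <<'E'
from plan import *
from seg import rect
t=env.camera("top");V=t["color"].max(2)
print("jar lid",rect(V<50,t,.071,w2px([.601,.172,.071],t)[0]))
c=env.camera("wrist");save(c,"w3")
s=env.read_state();print(np.round(s["eef_pos"],4),np.round(s["tool_rot"],3))
hsv=cv2.cvtColor(c["color"],cv2.COLOR_RGB2HSV);print(hsv[180,256]);p=w2px([.4346,-.2729,.03],c)[0];print(p)
for lo in(40,60):
    m=(hsv[:,:,1]>lo)&(hsv[:,:,2]>150)&(hsv[:,:,0]<25)
    print(rect(m,c,.03,p))
E
```

```text
jar lid (array([0.601 , 0.1707]), array([0.0358, 0.0368]), 0.013, array([0.6001, 0.1705], dtype=float32))
[ 0.4321 -0.2671  0.1356] [-3.139 -0.     1.074]
[ 20  83 151]
[264.29017856 202.00566367]
(array([ 0.4512, -0.2619]), array([0.0065, 0.0076]), 1.085, array([ 0.4508, -0.2609], dtype=float32))
(array([ 0.4512, -0.2619]), array([0.0065, 0.0076]), 1.085, array([ 0.4508, -0.2609], dtype=float32))
```

View pics/w3.png

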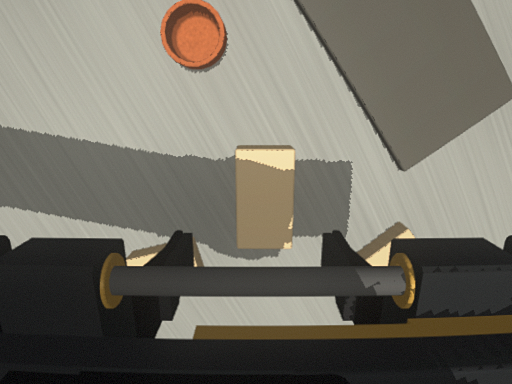

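The jar on the caddy reads (0.601,0.171) from above, against the caddy centre at (0.601,0.170). In the wrist picture the brick's top spans (237,149)–(294,248), centred at (265,198) and square to the fingers. It is the large slab. I go down on it.

Emit:
step_arm([
  [0.07,-0.001,0.0025,0.035,0,0,0],
  [0.07,-0.001,0.0025,0.035,0,0,0],
  [0.07,0,0,0.03,0,0,0],
  [0.07,0,0,0.015,0,0,0],
  [0.07,0,0,0.01,0,0,0],
  [0.07,0,0,0.005,0,0,0],
  [0.07,0,0,0,0,0,0],
])

```text
t: 9.32
eef_pos: [0.4355, -0.2721, 0.0059]
tool_rot: [-3.14, -0.0, 1.072]
wrist_force: [0.4, -0.3, -0.7]
opening: 0.0701
grip_force: 0.0
```

Emit:
step_arm([
  [0.03,0,0,0,0,0,0],
  [0.03,0,0,0,0,0,0],
  [0.03,0,0,0,0,0,0],
  [0.03,0,0,0,0,0,0],
  [0.03,0,0,0,0,0,0],
  [0.03,0,0,0,0,0,0],
  [0.03,0,0,0,0,0,0],
], newtons=20)

```text
t: 9.9
eef_pos: [0.4359, -0.2732, 0.0073]
tool_rot: [3.14, -0.001, 1.071]
wrist_force: [-0.5, 0.0, 6.7]
opening: 0.0499
grip_force: 20.0
```

```bash
python3 - <<'E'
from plan import *
s=env.read_state();print(np.round(s["eef_pos"],4),np.round(s["tool_rot"],3),s["opening"],s["grip_force"],s["wrist_force"])
p=s["eef_pos"]
a=[p[0],p[1],.115,s["tool_rot"][2]]
plan(.5975,-.1786,.115,1.70,.03,start=a)
E
```

```text
[ 0.4359 -0.2732  0.0073] [ 3.140e+00 -1.000e-03  1.071e+00] 0.04989459082162545 19.99835172551684 [-0.51456587  0.04439101  6.72810942]
n=6 from t=9.90
[[0.03, 0.0268, 0.0161, -0.0, 0, 0, -0.105], [0.03, 0.0249, 0.0188, -0.0, 0, 0, -0.105], [0.03, 0.0228, 0.0213, -0.0, 0, 0, -0.105], [0.03, 0.0205, 0.0236, -0.0, 0, 0, -0.105], [0.03, 0.0179, 0.0256, -0.0, 0, 0, -0.105], [0.03, 0.015, 0.0273, -0.0, 0, 0, -0.104]]
```

Emit:
step_arm([
  [0.03,0,0,-0.03,0,0,0],
  [0.03,0,0,-0.04,0,0,0],
  [0.03,0,0,-0.038,0,0,0],
], newtons=25)

```text
t: 10.15
eef_pos: [0.4342, -0.2728, 0.1151]
tool_rot: [-3.139, 0.001, 1.07]
wrist_force: [1.4, -0.0, -0.2]
opening: 0.0498
grip_force: 25.0
```

Emit:
step_arm([
  [0.03,0.027,0.016,0,0,0,-0.105],
  [0.03,0.025,0.019,0,0,0,-0.105],
  [0.03,0.023,0.021,0,0,0,-0.105],
  [0.03,0.0205,0.0235,0,0,0,-0.105],
  [0.03,0.018,0.0255,0,0,0,-0.105],
  [0.03,0.015,0.0275,0,0,0,-0.104],
  [0.03,0,0,0,0,0,0],
  [0.03,0,0,0,0,0,0],
])

```text
t: 10.82
eef_pos: [0.598, -0.1759, 0.1138]
tool_rot: [-3.141, -0.001, 1.703]
wrist_force: [-1.7, -0.7, -1.4]
opening: 0.05
grip_force: 25.0
```

```bash
python3 - <<'E'
from plan import *
s=env.read_state();print(np.round(s["eef_pos"],4),np.round(s["tool_rot"],3),s["opening"],s["grip_force"],s["wrist_force"])
c=env.camera("wrist");save(c,"w4")
ux=np.array([np.cos(1.7),np.sin(1.7)]);uy=np.array([np.sin(1.7),-np.cos(1.7)])
for a,b in((.13,.06),(.13,-.06),(0,.06),(0,-.06)):
    print(a,b,np.round(w2px([*(np.array([.5975,-.1786])+a*ux+b*uy),.012],c)[0]))
E
```

```text
[ 0.598  -0.1759  0.1138] [-3.141e+00 -1.000e-03  1.703e+00] 0.04995021781945473 24.998667414765805 [-1.65509228 -0.73419651 -1.36131837]
0.13 0.06 [336.  38.]
0.13 -0.06 [177.  37.]
0 0.06 [327. 203.]
0 -0.06 [186. 202.]
```

View pics/w4.png

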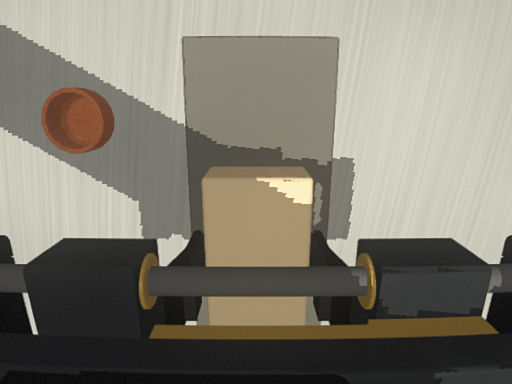

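```bash
python3 - <<'E'
from plan import *
s=env.read_state();c=env.camera("wrist");p=s["eef_pos"];y=s["tool_rot"][2]
ux=np.array([np.cos(y),np.sin(y)]);uy=np.array([np.sin(y),-np.cos(y)])
for d in(-.003,0,.003): print(d,[np.round(w2px([*(p[:2]+(.045+d)*ux+b*uy),z],c)[0],1).tolist() for z in(.1365,.1065) for b in(-.025,.025)])
q=[(px2w(k,c,.012)[:2]-p[:2]) for k in((183,38),(338,38),(190,160),(332,160))]
print([(np.round([v@ux,v@uy],4)) for v in q])
E
```

```text
-0.003 [[200.7, 185.9], [313.7, 186.0], [210.2, 172.6], [304.3, 172.7]]
0 [[200.4, 179.3], [314.1, 179.4], [210.0, 167.0], [304.6, 167.1]]
0.003 [[200.0, 172.6], [314.4, 172.7], [209.8, 161.4], [304.8, 161.5]]
[array([ 0.1267, -0.0562]), array([0.1269, 0.0608]), array([ 0.0337, -0.0552]), array([0.0338, 0.0612])]
```

The board's far corners are at (183,38) and (338,38), and the brick's far end is at row 178, which means it is centred in the grip. I need only a 2 mm correction, then lower it.

Emit:
step_arm([
  [0.03,-0.002,0.001,0.03,0,0,0],
  [0.03,0,0,0.03,0,0,0],
  [0.03,0,0,0.018,0,0,0],
  [0.03,0,0,0.008,0,0,0],
  [0.03,0,0,0.004,0,0,0],
  [0.03,0,0,0,0,0,0],
  [0.03,0,0,0.002,0,0,0],
  [0.03,0,0,0,0,0,0],
])

```text
t: 11.58
eef_pos: [0.5989, -0.1802, 0.0237]
tool_rot: [3.14, 0.001, 1.699]
wrist_force: [-0.4, 0.4, -1.7]
opening: 0.05
grip_force: 25.0
```

Emit:
step_arm([
  [0.03,0,0,0.001,0,0,0],
  [0.03,0,0,0,0,0,0],
])

```text
t: 11.75
eef_pos: [0.5987, -0.1797, 0.0222]
tool_rot: [3.14, 0.0, 1.7]
wrist_force: [-0.6, 0.2, -0.1]
opening: 0.0497
grip_force: 25.0
```

Emit:
step_arm([
  [0.03,0,0,0.002,0,0,0],
  [0.03,0,0,0.001,0,0,0],
  [0.03,0,0,0,0,0,0],
])

```text
t: 12.0
eef_pos: [0.5986, -0.1797, 0.0194]
tool_rot: [3.141, -0.0, 1.7]
wrist_force: [-1.7, 0.5, 4.4]
opening: 0.0496
grip_force: 25.0
```

Emit:
step_arm([
  [0.07,0,0,0,0,0,0],
  [0.07,0,0,0,0,0,0],
  [0.07,0,0,0,0,0,0],
  [0.07,0,0,0,0,0,0],
  [0.07,0,0,-0.03,0,0,0],
  [0.07,0,0,-0.04,0,0,0],
  [0.07,0,0,-0.04,0,0,0],
  [0.07,0,0,0,0,0,0],
])

```text
t: 12.67
eef_pos: [0.6031, -0.1818, 0.1365]
tool_rot: [3.128, 0.005, 1.699]
wrist_force: [0.1, -0.6, 0.7]
opening: 0.0695
grip_force: 0.0
```

```bash
python3 - <<'E'
from plan import *
s=env.read_state();print(s["eef_pos"],s["tool_rot"])
plan(.426,.142,.13,1.812,.065)
E
```

```text
[ 0.60308039 -0.18178039  0.13646442] [3.12813667 0.00496426 1.69922043]
n=10 from t=12.67
[[0.065, 0.0344, -0.0134, 0.0006, 0, 0, -0.011], [0.065, 0.0345, -0.013, 0.0007, 0, 0, -0.011], [0.065, 0.0347, -0.0127, 0.0006, 0, 0, -0.011], [0.065, 0.0348, -0.0123, 0.0007, 0, 0, -0.011], [0.065, 0.0349, -0.0119, 0.0006, 0, 0, -0.011], [0.065, 0.0351, -0.0115, 0.0007, 0, 0, -0.012], [0.065, 0.0352, -0.0111, 0.0006, 0, 0, -0.011], [0.065, 0.0353, -0.0107, 0.0007, 0, 0, -0.012]]
[[0.065, 0.0354, -0.0103, 0.0006, 0, 0, -0.011], [0.065, 0.0356, -0.0098, 0.0007, 0, 0, -0.012]]
```

Emit:
step_arm([
  [0.065,0.0345,-0.013,0,0,0,-0.011],
  [0.065,0.0345,-0.013,0,0,0,-0.011],
  [0.065,0.0345,-0.0125,0,0,0,-0.011],
  [0.065,0.035,-0.012,0,0,0,-0.011],
  [0.065,0.035,-0.012,0,0,0,-0.011],
  [0.065,0.035,-0.0115,0,0,0,-0.012],
  [0.065,0.035,-0.011,0,0,0,-0.012],
  [0.065,0.0355,-0.0105,0,0,0,-0.012],
])

```text
t: 13.33
eef_pos: [0.4563, 0.0808, 0.1285]
tool_rot: [3.141, -0.0, 1.791]
wrist_force: [1.2, 1.4, -0.1]
opening: 0.0654
grip_force: 0.0
```

Emit:
step_arm([
  [0.065,0.0355,-0.0105,0,0,0,-0.012],
  [0.065,0.0355,-0.01,0,0,0,-0.012],
  [0.065,0,0,0,0,0,0],
  [0.065,0,0,0,0,0,0],
  [0.065,0,0,0,0,0,0],
])

```text
t: 13.75
eef_pos: [0.4218, 0.1438, 0.1286]
tool_rot: [3.141, 0.0, 1.815]
wrist_force: [0.8, -1.7, 0.3]
opening: 0.0648
grip_force: 0.0
```

```bash
python3 - <<'E'
from plan import *
from seg import rect
t=env.camera("top");h=cv2.cvtColor(t["color"],cv2.COLOR_RGB2HSV).astype(int)
m=(h[:,:,1]>60)&(h[:,:,2]>140)&(h[:,:,0]<25)
print("brick",rect(m,t,.042,w2px([.5975,-.1786,.042],t)[0]))
V=t["color"].max(2);print("board",rect(((V<98)&(V>35))|m,t,.012,(318,161)))
s=env.read_state();print(np.round(s["eef_pos"],4),np.round(s["tool_rot"],3))
c=env.camera("wrist");save(c,"w5");V=c["color"].max(2)
p=w2px([.4263,.1396,.022],c)[0];print(p,c["color"][int(p[1]),int(p[0])])
for th in(35,50):
    print(th,rect(V<th,c,.022,p))
E
```

```text
brick (array([ 0.5972, -0.1803]), array([0.0524, 0.0921]), 1.699, array([ 0.5972, -0.1808], dtype=float32))
board (array([ 0.5975, -0.1786]), array([0.1223, 0.26  ]), 1.7, array([ 0.598 , -0.1804], dtype=float32))
[0.4221 0.1431 0.1286] [3.141 0.    1.813]
[260.63282666 202.94249017] [30 32 31]
35 (array([0.4295, 0.1388]), array([0.0388, 0.0575]), 1.801, array([0.4308, 0.136 ], dtype=float32))
50 (array([0.4279, 0.1452]), array([0.0393, 0.0703]), 1.815, array([0.4277, 0.1457], dtype=float32))
```

View pics/w5.png

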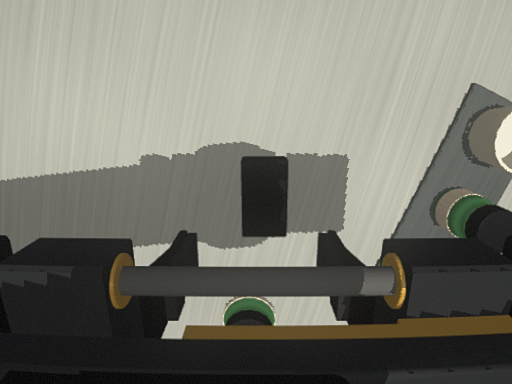

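The brick reads (0.5972,−0.1803) on the board centre (0.5975,−0.1786), at the right angle. In the wrist picture the charcoal spans (241,156)–(287,236) and is square to the fingers. The jar stands on the caddy at the right. I go down on the charcoal.

Emit:
step_arm([
  [0.065,0,0.0025,0.035,0,0,0],
  [0.065,0,0.0025,0.035,0,0,0],
  [0.065,0,0,0.025,0,0,0],
  [0.065,0,0,0.015,0,0,0],
  [0.065,0,0,0.009,0,0,0],
  [0.065,0,0,0.005,0,0,0],
  [0.065,0,0,0,0,0,0],
])

```text
t: 14.43
eef_pos: [0.4266, 0.1445, 0.004]
tool_rot: [-3.141, 0.0, 1.813]
wrist_force: [-0.1, 0.9, -0.2]
opening: 0.0652
grip_force: 0.0
```

Emit:
step_arm([
  [0.02,0,0,0,0,0,0],
  [0.02,0,0,0,0,0,0],
  [0.02,0,0,0,0,0,0],
  [0.02,0,0,0,0,0,0],
  [0.02,0,0,0,0,0,0],
  [0.02,0,0,0,0,0,0],
  [0.02,0,0,0,0,0,0],
], newtons=15)

```text
t: 15.02
eef_pos: [0.4268, 0.1456, 0.0051]
tool_rot: [3.141, -0.0, 1.815]
wrist_force: [-0.9, -0.4, 5.4]
opening: 0.04
grip_force: 15.0
```

```bash
python3 - <<'E'
from plan import *
s=env.read_state();print(np.round(s["eef_pos"],4),np.round(s["tool_rot"],3),s["opening"],s["grip_force"],s["wrist_force"])
p=s["eef_pos"]
a=[p[0],p[1],.135,s["tool_rot"][2]]
plan(.5985,-.180,.135,1.70,.02,start=a)
E
```

```text
[0.4268 0.1456 0.0051] [ 3.141 -0.     1.815] 0.039992550262677964 15.001105517148972 [-0.85798843 -0.39038335  5.42763924]
n=10 from t=15.02
[[0.02, -0.0357, 0.0088, -0.0, 0, 0, 0.011], [0.02, -0.0357, 0.0092, -0.0, 0, 0, 0.012], [0.02, -0.0355, 0.0096, -0.0, 0, 0, 0.011], [0.02, -0.0354, 0.01, -0.0, 0, 0, 0.012], [0.02, -0.0353, 0.0104, -0.0, 0, 0, 0.011], [0.02, -0.0352, 0.0108, -0.0, 0, 0, 0.012], [0.02, -0.0351, 0.0112, -0.0, 0, 0, 0.011], [0.02, -0.0349, 0.0116, -0.0, 0, 0, 0.012]]
[[0.02, -0.0348, 0.0121, -0.0, 0, 0, 0.011], [0.02, -0.0347, 0.0124, -0.0, 0, 0, 0.012]]
```

Emit:
step_arm([
  [0.02,0,0,-0.03,0,0,0],
  [0.02,0,0,-0.04,0,0,0],
  [0.02,0,0,-0.04,0,0,0],
  [0.02,0,0,-0.02,0,0,0],
], newtons=18)

```text
t: 15.35
eef_pos: [0.4279, 0.1458, 0.1382]
tool_rot: [3.136, -0.001, 1.814]
wrist_force: [0.8, 0.3, 0.1]
opening: 0.0397
grip_force: 18.0
```

Emit:
step_arm([
  [0.02,-0.0355,0.009,0,0,0,0.0115],
  [0.02,-0.0355,0.009,0,0,0,0.0115],
  [0.02,-0.0355,0.0095,0,0,0,0.0115],
  [0.02,-0.0355,0.01,0,0,0,0.0115],
  [0.02,-0.0355,0.0105,0,0,0,0.0115],
  [0.02,-0.035,0.011,0,0,0,0.0115],
  [0.02,-0.035,0.011,0,0,0,0.0115],
  [0.02,-0.035,0.0115,0,0,0,0.0115],
])

```text
t: 16.02
eef_pos: [0.5635, -0.1163, 0.1342]
tool_rot: [-3.141, -0.001, 1.722]
wrist_force: [0.0, 0.5, -0.1]
opening: 0.0396
grip_force: 18.0
```

Emit:
step_arm([
  [0.02,-0.035,0.012,0,0,0,0.0115],
  [0.02,-0.0345,0.0125,0,0,0,0.0115],
  [0.02,0,0,0,0,0,0],
  [0.02,0,0,0,0,0,0],
  [0.02,0,0,0,0,0,0],
])

```text
t: 16.43
eef_pos: [0.597, -0.1792, 0.1337]
tool_rot: [-3.14, -0.002, 1.7]
wrist_force: [0.8, 1.5, -0.6]
opening: 0.0399
grip_force: 18.0
```

```bash
python3 - <<'E'
from plan import *
s=env.read_state();c=env.camera("wrist");save(c,"w6");p=s["eef_pos"];y=s["tool_rot"][2]
print(np.round(p,4),np.round(s["tool_rot"],3),s["opening"],s["grip_force"])
ux=np.array([np.cos(y),np.sin(y)]);uy=np.array([np.sin(y),-np.cos(y)])
zb=p[2]-.0051
for d in(-.003,0,.003): print("char end",d,[np.round(w2px([*(p[:2]+(.035+d)*ux+b*uy),z],c)[0],1).tolist() for z in(zb+.022,zb) for b in(-.02,.02)])
print("brick end from tool 45",[np.round(w2px([*(p[:2]+.045*ux+b*uy),.042],c)[0],1).tolist() for b in(-.025,.025)])
E
```

```text
[ 0.597  -0.1792  0.1337] [-3.14e+00 -2.00e-03  1.70e+00] 0.039859616067486794 17.999549210071564
char end -0.003 [[214.4, 203.7], [300.0, 203.8], [219.7, 191.8], [294.8, 191.9]]
char end 0 [[214.2, 197.5], [300.3, 197.6], [219.5, 186.3], [295.0, 186.4]]
char end 0.003 [[213.9, 191.2], [300.5, 191.3], [219.3, 180.8], [295.2, 180.9]]
brick end from tool 45 [[225.3, 147.7], [289.5, 147.7]]
```

View pics/w6.png

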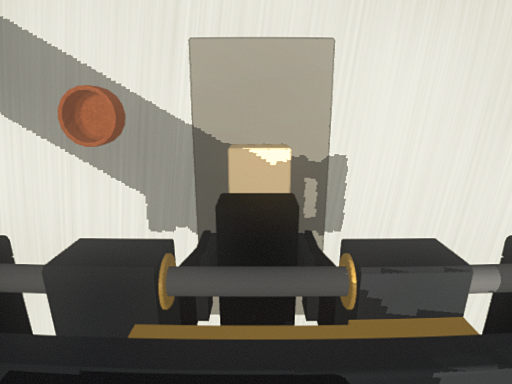

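The brick's far edge is at row 147 (columns 229–291), and the charcoal's far end at row 193 sits about 3 mm back. I shift +3 mm and +2 mm to match and lower.

Emit:
step_arm([
  [0.02,0.003,0.002,0.025,0,0,0],
  [0.02,0,0,0.025,0,0,0],
  [0.02,0,0,0.018,0,0,0],
  [0.02,0,0,0.01,0,0,0],
  [0.02,0,0,0.004,0,0,0],
  [0.02,0,0,0.002,0,0,0],
  [0.02,0,0,0,0,0,0],
  [0.02,0,0,0,0,0,0],
])

```text
t: 17.15
eef_pos: [0.6001, -0.1769, 0.0517]
tool_rot: [3.14, 0.001, 1.7]
wrist_force: [0.1, -0.3, -0.3]
opening: 0.0401
grip_force: 18.0
```

Emit:
step_arm([
  [0.02,0,-0.001,0.002,0,0,0],
  [0.02,0,0,0.002,0,0,0],
  [0.02,0,0,0.001,0,0,0],
  [0.02,0,0,0,0,0,0],
  [0.02,0,0,0,0,0,0],
])

```text
t: 17.57
eef_pos: [0.5988, -0.1773, 0.0471]
tool_rot: [3.14, -0.0, 1.7]
wrist_force: [-2.5, 1.1, 7.4]
opening: 0.0398
grip_force: 18.0
```

Contact. I release and go to the dish.

Emit:
step_arm([
  [0.075,0,0,0,0,0,0],
  [0.075,0,0,0,0,0,0],
  [0.075,0,0,0,0,0,0],
  [0.075,0,0,0,0,0,0],
  [0.075,0,0,-0.025,0,0,0],
  [0.075,0,0,-0.035,0,0,0],
  [0.075,0,0,-0.03,0,0,0],
  [0.075,0,0,0,0,0,0],
])

```text
t: 18.23
eef_pos: [0.6021, -0.1787, 0.1417]
tool_rot: [3.131, 0.004, 1.699]
wrist_force: [0.5, -0.9, -1.6]
opening: 0.0743
grip_force: 0.0
```

```bash
python3 - <<'E'
from plan import *
s=env.read_state();print(s["eef_pos"],s["tool_rot"])
plan(.448,-.126,.135,1.70,.075,5)
E
```

```text
[ 0.60213238 -0.17871127  0.14166363] [3.13105343 0.0038493  1.69927424]
n=5 from t=18.23
[[0.075, 0.0144, -0.0292, 0.0013, 0, 0, -0.0], [0.075, 0.0144, -0.0292, 0.0013, 0, 0, -0.0], [0.075, 0.0144, -0.0292, 0.0014, 0, 0, -0.0], [0.075, 0.0144, -0.0293, 0.0013, 0, 0, -0.0], [0.075, 0.0144, -0.0292, 0.0014, 0, 0, -0.001]]
```

Emit:
step_arm([
  [0.075,0.0145,-0.029,0.001,0,0,0],
  [0.075,0.0145,-0.029,0.001,0,0,0],
  [0.075,0.0145,-0.029,0.001,0,0,0],
  [0.075,0.0145,-0.029,0.001,0,0,0],
  [0.075,0.0145,-0.029,0.001,0,0,0],
  [0.075,0,0,0,0,0,0],
  [0.075,0,0,0,0,0,0],
  [0.075,0,0,0,0,0,0],
])

```text
t: 18.9
eef_pos: [0.4461, -0.1238, 0.1308]
tool_rot: [3.14, 0.0, 1.7]
wrist_force: [0.4, 0.1, 0.1]
opening: 0.0751
grip_force: 0.0
```

```bash
python3 - <<'E'
from plan import *
from seg import rect
t=env.camera("top");h=cv2.cvtColor(t["color"],cv2.COLOR_RGB2HSV).astype(int)
m=(h[:,:,1]>60)&(h[:,:,2]>130)&(h[:,:,0]<25);V=h[:,:,2];q=w2px([.5975,-.1786,.064],t)[0]
print("charcoal",rect(V<40,t,.064,q),"brick+",rect(m|((V<40)),t,.042,q))
s=env.read_state();print(np.round(s["eef_pos"],4),np.round(s["tool_rot"],3))
c=env.camera("wrist");h=cv2.cvtColor(c["color"],cv2.COLOR_RGB2HSV).astype(int)
print("dish wrist",rect((h[:,:,1]>120)&((h[:,:,0]<13)),c,.03,w2px([.4484,-.129,.03],c)[0]))
print([(np.round(px2w(d["location"],c,0)[:2],4),d["confidence"]) for d in env.mark_of("dish",c)])
save(c,"w7")
E
```

```text
charcoal (array([ 0.5969, -0.1804]), array([0.0417, 0.0684]), 1.691, array([ 0.5973, -0.181 ], dtype=float32)) brick+ (array([ 0.5969, -0.1801]), array([0.052 , 0.0923]), 1.686, array([ 0.5999, -0.1879], dtype=float32))
[ 0.4465 -0.1241  0.1308] [3.14e+00 1.00e-03 1.70e+00]
dish wrist (array([ 0.4494, -0.1254]), array([0.0482, 0.0516]), 1.7, array([ 0.4495, -0.1257], dtype=float32))
[]
```

View pics/w7.png

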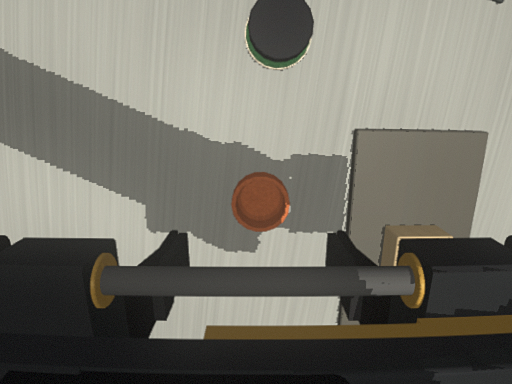

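The charcoal is centred on the brick, to within a millimetre from above. The dish is at (260,202) in the wrist view, or (0.449,−0.126) in the world, between the fingers. I go down on it.

Emit:
step_arm([
  [0.075,-0.002,0.002,0.035,0,0,0],
  [0.075,0,0,0.035,0,0,0],
  [0.075,0,0,0.025,0,0,0],
  [0.075,0,0,0.015,0,0,0],
  [0.075,0,0,0.008,0,0,0],
  [0.075,0,0,0.004,0,0,0],
  [0.075,0,0,0,0,0,0],
])

```text
t: 19.63
eef_pos: [0.4478, -0.1258, 0.0081]
tool_rot: [-3.141, 0.0, 1.7]
wrist_force: [0.7, 0.0, 0.2]
opening: 0.0753
grip_force: 0.0
```

Emit:
step_arm([
  [0.035,0,0,0,0,0,0],
  [0.035,0,0,0,0,0,0],
  [0.035,0,0,0,0,0,0],
  [0.035,0,0,0,0,0,0],
  [0.035,0,0,0,0,0,0],
  [0.035,0,0,0,0,0,0],
  [0.035,0,0,0,0,0,0],
], newtons=12)

```text
t: 20.22
eef_pos: [0.448, -0.1255, 0.0091]
tool_rot: [3.14, 0.0, 1.7]
wrist_force: [-0.2, -0.2, 6.5]
opening: 0.0484
grip_force: 12.0
```

```bash
python3 - <<'E'
from plan import *
s=env.read_state();print(np.round(s["eef_pos"],4),np.round(s["tool_rot"],3),s["opening"],s["grip_force"],s["wrist_force"])
p=s["eef_pos"]
u=np.array([np.cos(1.7),np.sin(1.7)]);b=np.array([.5982,-.179])+.0875*u;print(b)
a=[p[0],p[1],.135,s["tool_rot"][2]]
plan(b[0],b[1],.135,1.70,.035,start=a)
E
```

```text
[ 0.448  -0.1255  0.0091] [3.14 0.   1.7 ] 0.04838905451550905 11.994657141826792 [-0.19195196 -0.19818199  6.53593562]
[ 0.58692611 -0.09222933]
n=4 from t=20.22
[[0.035, 0.0038, 0.0355, -0.0, 0, 0, -0.0], [0.035, 0.0038, 0.0355, -0.0, 0, 0, -0.0], [0.035, 0.0037, 0.0355, -0.0, 0, 0, -0.0], [0.035, 0.0038, 0.0355, -0.0, 0, 0, -0.0]]
```

Emit:
step_arm([
  [0.035,0,0,-0.02,0,0,0],
  [0.035,0,0,-0.035,0,0,0],
  [0.035,0,0,-0.04,0,0,0],
  [0.035,0,0,-0.03,0,0,0],
  [0.035,0.004,0.035,0,0,0,0],
  [0.035,0.004,0.035,0,0,0,0],
  [0.035,0.004,0.035,0,0,0,0],
  [0.035,0.003,0.036,0,0,0,0],
], newtons=15)

```text
t: 20.88
eef_pos: [0.5863, -0.0915, 0.1336]
tool_rot: [-3.141, -0.001, 1.7]
wrist_force: [-0.4, -0.4, -0.8]
opening: 0.0487
grip_force: 15.0
```

Emit:
step_arm([
  [0.035,0,0,0,0,0,0],
  [0.035,0,0,0,0,0,0],
  [0.035,0,0,0,0,0,0],
])

```text
t: 21.13
eef_pos: [0.584, -0.0928, 0.1326]
tool_rot: [-3.139, -0.0, 1.699]
wrist_force: [0.4, 0.4, -0.9]
opening: 0.0485
grip_force: 15.0
```

```bash
python3 - <<'E'
from plan import *
s=env.read_state();c=env.camera("wrist");save(c,"w8");p=s["eef_pos"];y=s["tool_rot"][2]
print(np.round(p,4),np.round(s["tool_rot"],3),s["opening"],s["grip_force"])
ux=np.array([np.cos(y),np.sin(y)]);uy=np.array([np.sin(y),-np.cos(y)])
zr=p[2]-.0091+.03
print("rim far edge px if centred",[np.round(w2px([*(p[:2]+r*ux),zr],c)[0],1).tolist() for r in(.025,.022,.028)])
print("board far edge if centred",[np.round(w2px([*(p[:2]+.0425*ux+b*uy),.012],c)[0],1).tolist() for b in(-.06,.06)])
E
```

```text
[ 0.584  -0.0928  0.1326] [-3.139 -0.     1.699] 0.0485196691847437 14.991337622632273
rim far edge px if centred [[257.1, 220.9], [257.1, 227.0], [257.2, 214.8]]
board far edge if centred [[188.5, 146.5], [326.6, 146.6]]
```

View pics/w8.png

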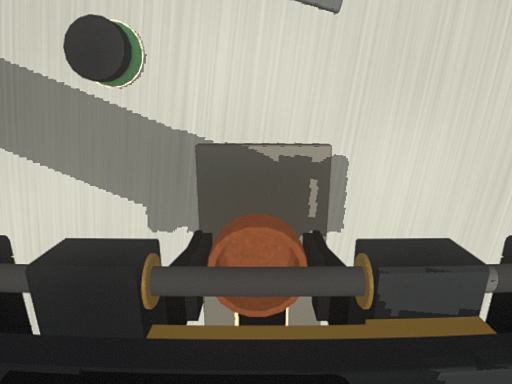

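The board's left edge is at row 145, as wanted. The board's centre column is 264 against 257 for the tool, so I shift about 4 mm away from the robot and lower.

Emit:
step_arm([
  [0.035,0.001,0.004,0.03,0,0,0],
  [0.035,0,0,0.03,0,0,0],
  [0.035,0,0,0.025,0,0,0],
  [0.035,0,0,0.012,0,0,0],
  [0.035,0,0,0.007,0,0,0],
  [0.035,0,0,0.004,0,0,0],
  [0.035,0,0,0,0,0,0],
  [0.035,0,0,0,0,0,0],
])

```text
t: 21.85
eef_pos: [0.59, -0.0913, 0.0267]
tool_rot: [3.14, 0.0, 1.699]
wrist_force: [-0.2, 0.1, -0.3]
opening: 0.0485
grip_force: 15.0
```

Emit:
step_arm([
  [0.035,0,-0.002,0.002,0,0,0],
  [0.035,0,0,0.002,0,0,0],
  [0.035,0,0,0.002,0,0,0],
  [0.035,0,0,0,0,0,0],
  [0.035,0,0,0,0,0,0],
])

```text
t: 22.27
eef_pos: [0.5876, -0.0913, 0.0208]
tool_rot: [3.141, -0.0, 1.7]
wrist_force: [-1.4, 0.4, 6.4]
opening: 0.0485
grip_force: 15.0
```

Emit:
step_arm([
  [0.08,0,0,0,0,0,0],
  [0.08,0,0,0,0,0,0],
  [0.08,0,0,0,0,0,0],
  [0.08,0,0,0,0,0,0],
  [0.08,0,0,0,0,0,0],
  [0.08,0,0,-0.03,0,0,0],
  [0.08,0,0,-0.04,0,0,0],
  [0.08,0,0,-0.04,0,0,0],
])

```text
t: 22.93
eef_pos: [0.5861, -0.0912, 0.1296]
tool_rot: [-3.138, -0.0, 1.7]
wrist_force: [1.4, 0.5, -0.4]
opening: 0.0792
grip_force: 0.0
```

Emit:
step_arm([
  [0.08,0,-0.035,-0.02,0,0,0],
  [0.08,0,-0.035,0,0,0,0],
  [0.08,0,-0.035,0,0,0,0],
  [0.08,0,-0.03,0,0,0,0],
  [0.08,0,0,0,0,0,0],
  [0.08,0,0,0,0,0,0],
  [0.08,0,0,0,0,0,0],
  [0.08,0,0,0,0,0,0],
])

```text
t: 23.6
eef_pos: [0.4548, -0.1084, 0.1497]
tool_rot: [3.14, 0.001, 1.701]
wrist_force: [0.1, 1.2, 1.0]
opening: 0.0799
grip_force: 0.0
```

```bash
python3 - <<'E'
from seg import *
t=env.camera("top");h=cv2.cvtColor(t["color"],cv2.COLOR_RGB2HSV).astype(int);S,V=h[:,:,1],h[:,:,2]
u=np.array([np.cos(1.7),np.sin(1.7)]);b=np.array([.5975,-.1786]);e=b+.0875*u
D=rect((S>130)&(h[:,:,0]<15),t,.042,w2px([*e,.042],t)[0]);print("dish",D,"want",e)
print("char",rect(V<40,t,.064,w2px([*b,.064],t)[0]))
print("jar",rect(V<50,t,.071,w2px([.601,.172,.071],t)[0]))
print("short",rect(V<35,t,.038,(254,212)))
c=env.camera("scene");save(c,"fin",(90,130,380,320),2.7)
s=env.read_state();print(s["eef_pos"],s["wrist_force"],s["t"])
E
```

```text
dish (array([ 0.6017, -0.0927]), array([0.0182, 0.0408]), 1.691, array([ 0.6003, -0.0926], dtype=float32)) want [ 0.58622611 -0.09182933]
char (array([ 0.5958, -0.1805]), array([0.0436, 0.069 ]), 1.709, array([ 0.5979, -0.1819], dtype=float32))
jar (array([0.601 , 0.1707]), array([0.0358, 0.0368]), 0.013, array([0.6002, 0.1705], dtype=float32))
short (array([ 0.5452, -0.0801]), array([0.0217, 0.0869]), 2.86, array([ 0.5449, -0.0845], dtype=float32))
[ 0.45452151 -0.10841885  0.14945737] [0.13673535 0.3493723  0.09912381] 23.7
```

View pics/fin.png

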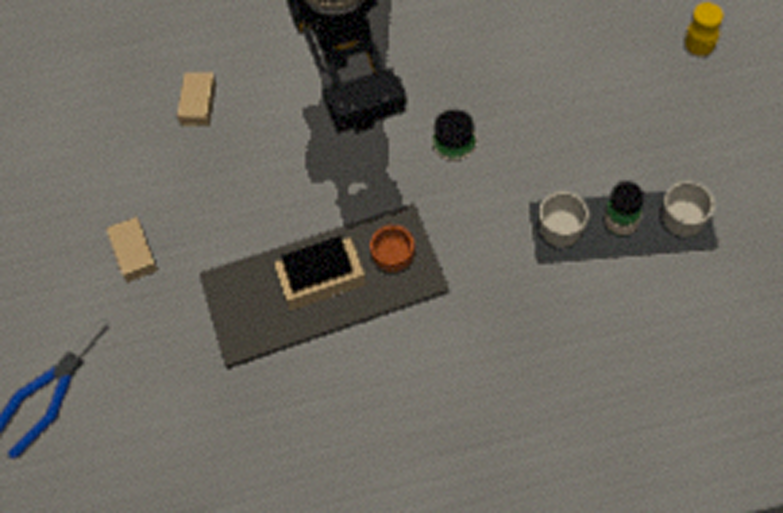

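Everything stands in place: the charcoal on the brick around (319,265), the dish at (392,248) to its left as the robot sees it, and the jar between the cups at (626,207). The gripper hides part of the dish from the top camera, so I check it numerically from the scene camera.

```bash
python3 - <<'E'
from seg import *
t=env.camera("scene");h=cv2.cvtColor(t["color"],cv2.COLOR_RGB2HSV).astype(int);S,V=h[:,:,1],h[:,:,2]
e=np.array([.5862,-.0918]);u=np.array([np.cos(1.7),np.sin(1.7)]);v=np.array([np.sin(1.7),-np.cos(1.7)]);b=np.array([.5975,-.1786])
for n,m,z in(("dish",(S>120)&(h[:,:,0]<13),.042),("char",V<40,.064)):
    r=rect(m,t,z,w2px([*(e if n=="dish" else b),z],t)[0]);print(n,r,"board frame y,x:",(r[0]-b)@u,(r[0]-b)@v)
# board corners predicted vs seen
print("board corners",[(np.round((w2px([*(b+i*.13*u+j*.06*v),.012],t)[0]-[90,130])*2.7).tolist()) for i in(1,-1) for j in(1,-1)])
E
```

```text
dish (array([ 0.5952, -0.0956]), array([0.0508, 0.0604]), 2.929, array([ 0.5953, -0.0959], dtype=float32)) board frame y,x: 0.08260452160443461 0.008413263962487788
char (array([ 0.6054, -0.1807]), array([0.0488, 0.0702]), 1.703, array([ 0.605 , -0.1812], dtype=float32)) board frame y,x: -0.0031003676068848216 0.007563578564553919
board corners [[447.0, 284.0], [412.0, 197.0], [223.0, 361.0], [196.0, 268.0]]
```

The scene camera carries a bias: the board corners sit about 3 px off. I move the arm aside for a clean top measurement.

Emit:
step_arm([
  [0.08,-0.04,0,0,0,0,0],
  [0.08,-0.04,0,0,0,0,0],
  [0.08,-0.04,0,0,0,0,0],
  [0.08,-0.04,0,0,0,0,0],
  [0.08,-0.04,0,0,0,0,0],
  [0.08,-0.04,0,0,0,0,0],
  [0.08,0,0,0,0,0,0],
  [0.08,0,0,0,0,0,0],
])

```text
t: 24.42
eef_pos: [0.4837, -0.3496, 0.1489]
tool_rot: [-3.14, 0.001, 1.695]
wrist_force: [0.1, 1.2, 0.1]
opening: 0.0801
grip_force: 0.0
```

```bash
python3 - <<'E'
from seg import *
t=env.camera("top");h=cv2.cvtColor(t["color"],cv2.COLOR_RGB2HSV).astype(int);S,V=h[:,:,1],h[:,:,2]
u=np.array([np.cos(1.7),np.sin(1.7)]);v=np.array([np.sin(1.7),-np.cos(1.7)]);b=np.array([.5975,-.1786]);e=b+.0875*u
m=(S>60)&(V>120)&(h[:,:,0]<25)
for n,m,z,p in(("dish",(S>110)&(h[:,:,0]<15),.042,e),("char",V<40,.064,b),("brick",m,.042,b),("short",V<35,.038,(.4437,.0078))):
    r=rect(m,t,z,w2px([*p,z],t)[0]);print(n,r,"board y,x:",(r[0]-b)@u,(r[0]-b)@v)
E
```

```text
dish (array([ 0.5861, -0.0948]), array([0.051 , 0.0532]), 2.671, array([ 0.5859, -0.0953], dtype=float32)) board y,x: 0.08457033835088587 -0.0005078102171932504
char (array([ 0.5966, -0.1806]), array([0.0412, 0.0676]), 1.709, array([ 0.5968, -0.181 ], dtype=float32)) board y,x: -0.001867369576038965 -0.001150187317998283
brick (array([ 0.5966, -0.1801]), array([0.0522, 0.0922]), 1.691, array([ 0.5862, -0.1778], dtype=float32)) board y,x: -0.0013715371708127304 -0.0010857650708505206
short (array([0.6077, 0.1748]), array([0.0318, 0.0367]), 0.467, array([0.6082, 0.1742], dtype=float32)) board y,x: 0.3491401301720881 0.05564862535065358
```

Everything is within tolerance, so I hand in.

```bash
python3 -c "
from bench import env
print(env.sign_off())"
```

```text
the job is handed in; nothing more can be done
None
```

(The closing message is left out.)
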